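# Build up two gear shafts on the assembly stands

## Robot

A 7-joint arm with a two-finger parallel gripper is mounted at the origin on the work surface. World frame = base frame: x ahead of the robot, y to its left, z up, the work surface at z = 0. Lengths are in m, angles in rad, forces in N, time in s.
With the tool pointing down it reaches from about 0.35 to 0.9 m from the base axis. Payload 8.1 kg.
Tool frame: the origin (TCP) lies at the very end of the fingers, on their centre line; the grasp point (between the pads) lies arm.hold_point_z behind it (arm.hold_point_z is the distance from the TCP to the grasp point, in m); z points along the fingers, y is the line along which they close (so a half turn about z gives the same grasp; the last joint's range is limited). The gripper opens to 92 mm and grips with 3 to 60 N. Pads are 19 mm wide; open, the fingers measure 130 mm over their backs; the gripper's body (75 mm by 190 mm) begins 47 mm behind the grasp point.
Start: joints at [-1.253, 0.434, 0.025, 1.573, -0.012, 1.134, -0.075], TCP at [0.255, 0.57, 0.227] pointing down, gripper open.
Joint ranges: [-2.62, 2.62], [-0.44, 2.09], [-1.27, 1.32], [0.08, 2.57], [-1.32, 4.46], [0.12, 2], [-2.74, 2.74]. Speed limits (rad/s): [2.22, 2.22, 3.01, 3.01, 3.14, 3.14, 3.14].

## Interface

Orientations are given as a rotation vector (axis times angle).
In Python, from cell import arm, vision, job, cut_out gives the robot as it stands. The module is installed in compiled form; this text tells all that it offers.
- The arm moves only by the tool play_rows, never from a script. Its argument "increments" is text: rows parted by semicolons, each of 5 numbers parted by spaces: the shift along the tool's x, y, z in cm, then the turn about the tool's z in degrees, then the opening, from -1 (shut) to 1 (fully open), so that 0 is half open. A call has 1 to 5 rows; each row shifts and turns the commanded pose from where the row before left it, along the tool's axes as they then stand; what a row does not reach is not made up. A row lasts 1/12 s, in which the tool goes at most 41.7 mm and 7.16 degrees, less where a joint would pass 70% of its speed; a pose out of reach is approached as far as the arm can. A call is refused whole if a number of a shift passes 4.17 or a number of a turn 7.16, either way. A call with a gripper value outside its range is refused whole. The fingers move at their own pace and stop on an object; "grip_force" is the grip in N (left out, the last holds). Time passes only in rows, so rows that do not move let the fingers close. It gives the time, the measured TCP pose, the force, the opening and the grip force at its end, in the units of the state.
- arm.observe(): the state, without advancing time (a new reading comes with each control period).
- vision.get_image(name): name is "scene" or "top" or "wrist"; returns a dict with "frame" (384x512x3 uint8, red, green, blue), "z_map" (384x512 float32, m along the optical axis (not along the pixel's ray), 0 where there is no reading), "mtx" (3x3 intrinsics, pixels), "distortion" ([k1, k2, p1, p2, k3] as OpenCV has them; the pictures are not rectified), "cam_to_world" (4x4, takes a point from camera to world coordinates). Camera axes: x right, y up, looking along -z (the intrinsics and any distortion apply to the point x, -y, -z); pixel columns grow to the right and rows downward; lengths in m; the calibration is good to about 2 mm. A picture is of the moment at which its call begins.
- job.sign_off(): hands the job in; it is judged then, once.
Trained networks look in a picture, given as the dict that the camera call returned (one of the last four; its "shot" number tells which), for a name from the list of things; names that differ only in an ending like _2 or _b are one class to them, and where a whole thing is asked for, a point or a joint stands for the part that bears it (a point fixed in the world has none). Each returns a list of dicts, best first, with "confidence" (0 to 1); they miss things now and then, are a little off and sometimes report something else, mostly with a low value. They report only what shows in the picture. A call takes as long as a camera call. They do not tell look-alikes from the thing itself.
- cut_out(query, picture): "mask" (384x512 bool, what is visible of it) and "point" ([row, column] in pixels, amid what is visible of it).
The state is a dict: "clock": time; "joints": joint angles; "dq": joint speeds; "joint_efforts": joint torques, N m; "position": TCP position; "ee_rot": TCP orientation; "force": force on the tool from outside, world axes, zero at the start; "ft_torque": the same for the moment, N m; "width": opening from 0.0 (shut) to 1.0 (fully open); "gripper_force": force on a finger pad.
Only numpy, scipy, OpenCV 4.12 (cv2) and the standard library are available. Lean on these libraries where they do the work, as an engineer would, in place of code of your own. Each camera call takes 0.05 s, during which the arm holds its last target. There are 200 camera calls.

## Task

Build up the two upright shafts on the bench from the parts lying about. On the thick shaft put the large gear first, then the spacer sleeve, then the ball bearing on top; on the thin shaft put the small gear first, then the thrust washer. Lower each part over its shaft until it sits flat on the seat or part below, without letting it drop.

Things in the scene. Friction and masses are not known exactly. Their poses are not given: they have to be found in the camera images.
- thick_shaft: Fixed stand with the thick, tall shaft (mm): round grey flange, diameter 90, 12 high (four bolt heads rise to 16); on it a dark round seat, diameter 48, its flat top 30 above the bench; from that a bright upright plain shaft of diameter 24, straight for 48 above the seat, then tapering to diameter 10 at the tip, 57 above the seat. Origin: centre of the flange's underside on the bench, on the shaft's axis; z up.
- thin_shaft: Fixed stand with the thin, short shaft (mm): round grey flange, diameter 90, 12 high (four bolt heads rise to 16); on it a dark round seat, diameter 36, its flat top 30 above the bench; from that a bright upright plain shaft of diameter 14, straight for 26 above the seat, then tapering to diameter 6 at the tip, 33 above the seat. Origin: centre of the flange's underside on the bench, on the shaft's axis; z up.
- large_gear: Large steel spur gear, 24 teeth, outside diameter 62 mm, bore diameter 29 mm, 18 mm high, about 0.32 kg. Origin: centre of its underside, on the axis; z up along the axis. Same at both ends, starts lying flat on the bench; may be gripped across its outside from above in any direction.
- sleeve: Plain steel spacer sleeve (short thin-walled tube), outside diameter 38 mm, bore diameter 29 mm, 22 mm high, about 0.09 kg. Origin: centre of its underside, on the axis; z up along the axis. Same at both ends, starts lying flat on the bench; may be gripped across its outside from above in any direction.
- bearing: Ball bearing: steel outer and inner races with a black seal between them, outside diameter 52 mm, bore diameter 29 mm, 15 mm high, about 0.17 kg. Origin: centre of its underside, on the axis; z up along the axis. Same at both ends, starts lying flat on the bench; may be gripped across its outside from above in any direction.
- small_gear: Small steel spur gear, 16 teeth, outside diameter 44 mm, bore diameter 19 mm, 16 mm high, about 0.14 kg. Origin: centre of its underside, on the axis; z up along the axis. Same at both ends, starts lying flat on the bench; may be gripped across its outside from above in any direction.
- washer: Thick plain steel thrust washer (smooth flat disc with a small hole), outside diameter 50 mm, bore diameter 19 mm, 12 mm high, about 0.15 kg. Origin: centre of its underside, on the axis; z up along the axis. Same at both ends, starts lying flat on the bench; may be gripped across its outside from above in any direction.
Mind the look-alikes: they are no part of the job. What is shaped like the sleeve but pink or yellow is not meant.

How it is judged:
By the outcome, as a careful person would: the job done as asked, in the order asked, and still so for the second after the job is handed in, with the robot touching nothing.
It also fails if it takes over 126 s, if anything falls off the work surface, if the arm or the gripper's body presses on something with over 40 N, if the wrist force passes 120 N, or if a joint passes its speed limit or range.

## Working session

There is one attempt and no reset: what is moved stays moved. The work goes in short steps, Python scripts to look and compute and a tool call to move; the robot and the scene stay as the last step left them, time stands still between calls to the robot, and variables do not carry over. Pictures are saved under pics/ and viewed, at most 14 in all, crops included, and the job is handed in when it is done.

Besides the shell and the picture viewer there is one more tool, called after "Request:" as name(argument=value, ...), one argument or row to a line, values as JSON. play_rows: Moves the arm, as the interface text tells. Its arguments: {"type":"object","properties":{"increments":{"type":"string"},"grip_force":{"type":"number"}},"required":["increments"]}

```bash
mkdir -p pics
cat > h.py <<'E'
import numpy as np, cv2
from cell import arm, vision, job, cut_out
def pts(p,mask=None):
    z=p["z_map"]; m=(z>0) if mask is None else (mask&(z>0))
    r,c=np.nonzero(m); d=z[r,c]
    n=cv2.undistortPoints(np.stack([c,r],1).astype(np.float64).reshape(-1,1,2),p["mtx"],np.array(p["distortion"],float)).reshape(-1,2)
    P=np.stack([n[:,0]*d,-n[:,1]*d,-d,np.ones_like(d)],1)@np.array(p["cam_to_world"]).T
    return P[:,:3],r,c
def save(p,n): cv2.imwrite("pics/"+n,p["frame"][:,:,::-1])
E
python3 - <<'E'
from h import *
print(arm.hold_point_z, arm.observe())
for n in ("top","scene"):
    p=vision.get_image(n); save(p,n+"0.png")
    print(n, np.array(p["cam_to_world"]).round(3).tolist(), np.array(p["mtx"]).round(0).tolist())
    for q in "thick_shaft thin_shaft large_gear sleeve bearing small_gear washer".split():
        for o in cut_out(q,p):
            P,r,c=pts(p,o["mask"]); 
            if len(P)==0: continue
            zt=np.percentile(P[:,2],90); T=P[abs(P[:,2]-zt)<.004]
            (cx,cy),R=cv2.minEnclosingCircle(T[:,:2].astype(np.float32))
            print(q,round(o["confidence"],2),np.round(o["point"]),len(P),"zt",zt.round(4),"circ",round(cx,4),round(cy,4),round(R,4),"med",np.median(T,0).round(4)[:2],"rgb",np.median(p["frame"][o["mask"]],0))
E
```

```text
0.0188 {'clock': 0.0, 'joints': array([-1.25258514,  0.43523492,  0.02501253,  1.57411944, -0.011576  ,
        1.13399089, -0.07509796]), 'dq': array([ 3.39408860e-04, -9.24740215e-04, -1.17998579e-03, -1.31557978e-05,
       -1.02451168e-03, -9.80153277e-04, -9.91150540e-05]), 'joint_efforts': array([ 1.10269655e-03, -6.67849874e+01,  9.85529087e-01, -3.14477956e+01,
       -6.05331617e-02,  4.23196005e-02,  1.38048636e-04]), 'position': array([0.25518197, 0.56996148, 0.22592939]), 'ee_rot': array([-6.56253907e-01, -3.07212688e+00,  2.51448377e-03]), 'force': array([ 0.28762838, -0.323232  , -0.47361181]), 'ft_torque': array([-0.0330903 , -0.02815478,  0.02485362]), 'gripper_force': 0.0, 'width': 0.9999439893473535}
top [[0.004, 0.994, -0.108, 0.41], [-1.0, 0.004, 0.003, 0.01], [0.004, 0.108, 0.994, 1.217], [0.0, 0.0, 0.0, 1.0]] [[416.0, 0.0, 256.0], [0.0, 416.0, 198.0], [0.0, 0.0, 1.0]]
thick_shaft 0.97 [219. 311.] 720 zt 0.0346 circ 0.4802 -0.1493 0.0227 med [ 0.4815 -0.1438] rgb [156. 165. 167.]
thick_shaft 0.64 [214. 134.] 229 zt 0.0168 circ 0.4901 0.3551 0.0264 med [0.4889 0.3
[... 1804 characters left out ...]
0206 med [ 0.5742 -0.333 ] rgb [167. 109. 129.]
sleeve 0.54 [216. 145.] 203 zt 0.0226 circ 0.4532 -0.2695 0.0203 med [ 0.4597 -0.2694] rgb [168. 151.  59.]
sleeve 0.48 [240. 127.] 246 zt 0.0231 circ 0.5049 -0.3368 0.0203 med [ 0.5098 -0.336 ] rgb [133. 135. 136.]
bearing 0.5 [170. 365.] 180 zt 0.017 circ 0.4917 0.3542 0.0263 med [0.4936 0.3536] rgb [134.  139.5 141. ]
small_gear 0.71 [188. 238.] 211 zt 0.018 circ 0.4346 -0.0103 0.0228 med [ 0.4378 -0.01  ] rgb [139. 141. 141.]
small_gear 0.6 [182. 317.] 694 zt 0.0318 circ 0.4985 0.1869 0.0197 med [0.5024 0.1823] rgb [152. 156. 155.]
washer 0.57 [265. 212.] 336 zt 0.0139 circ 0.6621 -0.1664 0.0256 med [ 0.6609 -0.1665] rgb [218.  226.  227.5]
```

Run:
```python
import cv2
a=cv2.imread("pics/top0.png");b=cv2.imread("pics/scene0.png")
cv2.imwrite("pics/crop0.png",cv2.resize(b[195:285,100:220],(720,540),interpolation=cv2.INTER_CUBIC))
```

```text
(no output)
```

View pics/top0.png

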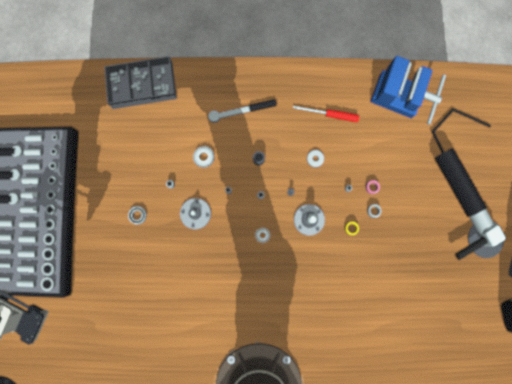

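View pics/scene0.png

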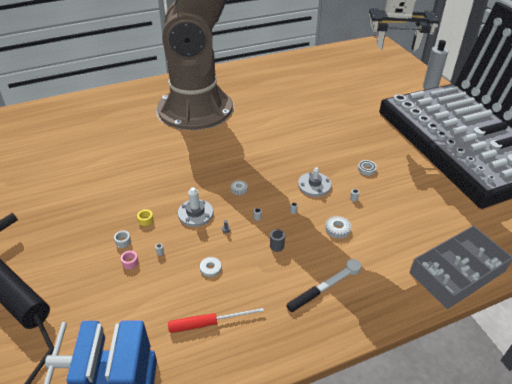

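View pics/crop0.png

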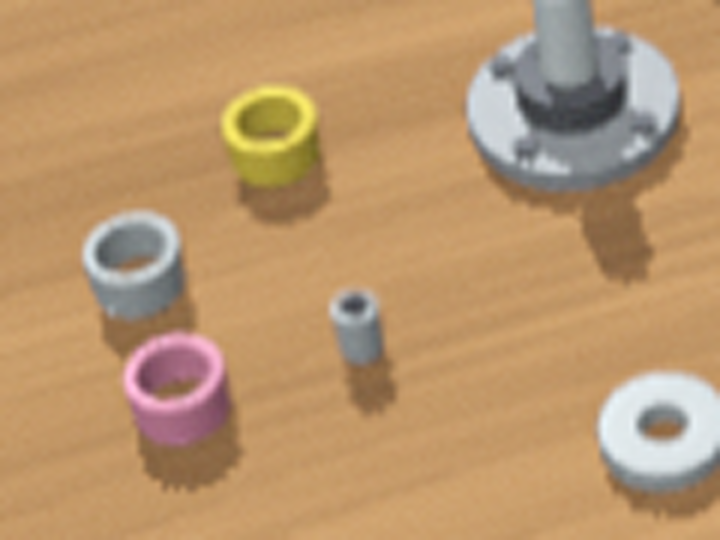

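The steel sleeve is at scene (row 240, col 127), top (211, 375). The pink one at scene (257, 129) and the yellow one at (216, 145) are the look-alikes. The crop shows that the grey tube at lower left of the yellow one is the plain steel sleeve. The small tube near it, at scene (249, 159), is too small. First I'll square the tool to the world axes, then fly to the large gear.

Request:
play_rows(
  increments="0 0 0 -6 1;0 0 0 -6 1;0 0 0 -6 1;0 0 0 -6.1 1;0 0 0 0 1",
  grip_force=25,
)

```text
clock: 1.22
position: [0.2555, 0.5704, 0.2267]
ee_rot: [-0.007, 3.142, 0.0]
force: [0.4, -0.1, 1.0]
width: 1.0
gripper_force: 0.0
```

```bash
cat >> h.py <<'E'
from scipy.spatial.transform import Rotation as Rn
def togo(x,y,z):
    s=arm.observe(); R=Rn.from_rotvec(s["ee_rot"]).as_matrix()
    d=R.T@(np.array([x,y,z])-s["position"])*100
    print("togo cm",d.round(2),"yaw x-axis deg",np.degrees(np.arctan2(R[1,0],R[0,0])).round(2),"tilt",R[:,2].round(3),"t",round(s["clock"],2),"w",round(s["width"],3),"F",s["force"].round(1), "q",s["joints"].round(2))
def circ(q,p,R0,top,tol=.004,near=None):
    """centre of ring of outer radius R0 with top face near height top"""
    from scipy.optimize import least_squares
    out=[]
    for o in cut_out(q,p):
        P,r,c=pts(p,o["mask"]); 
        T=P[abs(P[:,2]-top)<tol]
        if len(T)<20: continue
        h=cv2.convexHull(T[:,:2].astype(np.float32)).reshape(-1,2)
        (cx,cy),R=cv2.minEnclosingCircle(h)
        f=least_squares(lambda v:np.hypot(*(h-v[:2]).T)-v[2],[cx,cy,R],loss="soft_l1",f_scale=.001).x
        g=least_squares(lambda v:np.hypot(*(h-v).T)-R0,[cx,cy],loss="soft_l1",f_scale=.001).x
        print(q,round(o["confidence"],2),np.round(o["point"]),len(T),"zmed",np.median(T[:,2]).round(4),"enc",round(cx,4),round(cy,4),round(R,4),"fit",f.round(4),"fixR",g.round(4))
E
python3 - <<'E'
from h import *
togo(.663-.0,.164,.2)
p=vision.get_image("wrist"); print(np.array(p["cam_to_world"]).round(3).tolist(),p["mtx"][0][0]); print(arm.observe()["position"])
E
```

```text
togo cm [-40.56 -40.83   2.67] yaw x-axis deg -179.74 tilt [ 0.  0. -1.] t 1.22 w 1.0 F [ 0.4 -0.1  1. ] q [-1.19  0.44 -0.07  1.57  0.03  1.14  0.31]
[[-0.004, -0.952, -0.306, 0.172], [1.0, -0.004, -0.001, 0.57], [-0.001, -0.306, 0.952, 0.385], [0.0, 0.0, 0.0, 1.0]] 311.8401907813306
[0.25544458 0.57041184 0.22674567]
```

Request:
play_rows(
  increments="-2.8 -2.8 0 0 1;-2.8 -2.8 0 0 1;-2.8 -2.8 0 0 1;-2.8 -2.8 0 0 1;-2.8 -2.8 0 0 1",
)

```text
clock: 1.68
position: [0.3963, 0.4291, 0.2269]
ee_rot: [0.007, 3.141, 0.001]
force: [0.4, 0.1, 0.5]
width: 1.0
gripper_force: 0.0
```

Request:
play_rows(
  increments="-2.8 -2.8 0 0 1;-2.8 -2.8 0 0 1;-2.8 -2.8 0 0 1;-2.8 -2.8 0 0 1;-2.8 -2.8 0 0 1",
)

```text
clock: 2.1
position: [0.5365, 0.2889, 0.227]
ee_rot: [0.007, 3.141, 0.001]
force: [1.6, 0.1, -0.4]
width: 0.998
gripper_force: 0.0
```

Request:
play_rows(
  increments="-2.5 -2.5 1 0 1;-2.5 -2.5 1 0 1;-2.5 -2.5 1 0 1;-2 -2.2 1 0 1;0 0 0 0 1",
)

```text
clock: 2.52
position: [0.6336, 0.1851, 0.1844]
ee_rot: [-0.021, -3.141, 0.009]
force: [-0.6, -0.9, -0.3]
width: 0.999
gripper_force: 0.0
```

Run:
```python
from h import *
p=vision.get_image("wrist"); save(p,"w1.png")
circ("large_gear",p,.031,.018)
togo(.663,.164,.1)
```

```text
large_gear 0.86 [209. 234.] 1596 zmed 0.0179 enc 0.6632 0.1645 0.0312 fit [0.6629 0.1646 0.0307] fixR [0.6631 0.1646]
togo cm [-3.26 -2.74  8.6 ] yaw x-axis deg 179.62 tilt [-0.001 -0.001 -1.   ] t 2.62 w 1.001 F [-0.2  0.8 -0.1] q [-0.42  0.52  0.07  1.54 -0.04  1.09  1.22]
```

View pics/w1.png

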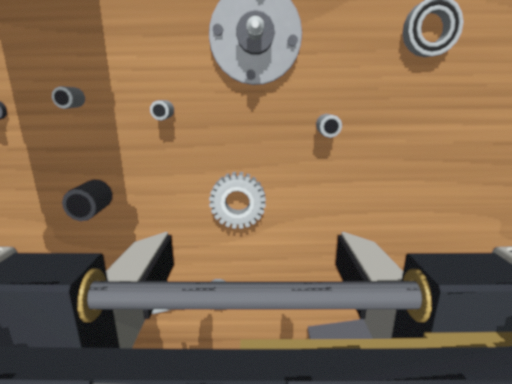

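Request:
play_rows(
  increments="-1.6 -1.3 2 0 1;-1.6 -1.4 2 0 1;0 0 2 0 1;0 0 2 0 1;0 0 0 0 1",
)

```text
clock: 3.03
position: [0.6592, 0.1676, 0.103]
ee_rot: [-0.001, -3.136, 0.001]
force: [-0.7, -0.7, -1.5]
width: 1.001
gripper_force: 0.0
```

Run:
```python
from h import *
p=vision.get_image("wrist"); circ("large_gear",p,.031,.018)
p=vision.get_image("wrist"); circ("thin_shaft",p,.045,.012)
togo(.663,.1646,.003)
```

```text
large_gear 0.97 [216. 251.] 2900 zmed 0.0179 enc 0.6637 0.1645 0.0314 fit [0.6634 0.1647 0.0309] fixR [0.6634 0.1647]
thin_shaft 0.7 [ 18. 280.] 3396 zmed 0.012 enc 0.5137 0.1861 0.0407 fit [0.4968 0.1862 0.0438] fixR [0.4954 0.1862]
togo cm [-1.000e-02 -3.400e-01  1.056e+01] yaw x-axis deg -179.97 tilt [ 0.002  0.001 -1.   ] t 3.23 w 0.999 F [-0.2  0.4 -0.5] q [-0.37  0.63  0.07  1.55 -0.05  0.96  1.29]
```

Request:
play_rows(
  increments="0 -0.2 2.5 0 1;0 0 2.5 0 1;0 0 2.5 0 1;0 0 1.5 0 1;0 0 0 0 1",
)

```text
clock: 3.65
position: [0.6607, 0.1647, 0.0149]
ee_rot: [0.0, -3.138, 0.001]
force: [-0.6, 0.7, 0.4]
width: 1.003
gripper_force: 0.0
```

Run:
```python
from h import *
togo(.6634,.1647,.003)
```

```text
togo cm [-0.28  0.    1.19] yaw x-axis deg -180.0 tilt [-0.003 -0.001 -1.   ] t 3.65 w 1.003 F [-0.6  0.7  0.4] q [-0.36  0.74  0.06  1.61 -0.05  0.8   1.29]
```

Request:
play_rows(
  increments="-0.2 0 0.6 0 1;0 0 0.5 0 1;0 0 0 0 1;0 0 0 0 1",
)

```text
clock: 3.98
position: [0.6649, 0.1646, 0.0068]
ee_rot: [0.0, 3.14, 0.001]
force: [0.2, -0.5, 0.0]
width: 1.0
gripper_force: 0.0
```

Run:
```python
from h import *
togo(.6634,.1647,.003)
```

```text
togo cm [0.15 0.01 0.38] yaw x-axis deg 179.98 tilt [ 0.001  0.    -1.   ] t 3.98 w 1.0 F [ 0.2 -0.5  0. ] q [-0.36  0.75  0.06  1.61 -0.05  0.78  1.29]
```

Request:
play_rows(
  increments="0.1 0 0.3 0 1;0 0 0 0 -1;0 0 0 0 -1;0 0 0 0 -1;0 0 0 0 -1",
  grip_force=30,
)

```text
clock: 4.4
position: [0.6633, 0.1644, 0.0029]
ee_rot: [0.0, 3.141, 0.0]
force: [-0.6, -0.4, 0.3]
width: 0.757
gripper_force: 0.0
```

Request:
play_rows(
  increments="0 0 0 0 -1;0 0 0 0 -1;0 0 0 0 -1;0 0 0 0 -1;0 0 0 0 -1",
)

```text
clock: 4.82
position: [0.6633, 0.1645, 0.0028]
ee_rot: [0.0, 3.141, 0.0]
force: [-0.6, 0.0, 1.0]
width: 0.657
gripper_force: 30.0
```

Run:
```python
from h import *
p=vision.get_image("wrist"); save(p,"w2.png"); circ("large_gear",p,.031,.018)
togo(.6634,.1647,.003)
p=vision.get_image("top"); circ("thick_shaft",p,.045,.012); circ("thin_shaft",p,.045,.012)
p=vision.get_image("scene"); circ("thick_shaft",p,.045,.012); circ("thin_shaft",p,.045,.012)
for q in ["thick_shaft"]:
  for o in cut_out(q,p)[:1]:
    P,r,c=pts(p,o["mask"]); print(len(P)); T=P[P[:,2]>.04]; print(T.mean(0),T.max(0))
```

```text
large_gear 0.88 [239. 252.] 5166 zmed 0.0179 enc 0.6625 0.1641 0.0308 fit [0.662  0.1641 0.0301] fixR [0.6629 0.1641]
togo cm [-0.01  0.02 -0.02] yaw x-axis deg 179.98 tilt [ 0.  0. -1.] t 4.92 w 0.657 F [0.9 0.8 1.2] q [-0.36  0.75  0.06  1.62 -0.05  0.77  1.29]
thick_shaft 0.89 [218. 310.] 424 zmed 0.0121 enc 0.4802 -0.1482 0.0443 fit [ 0.4795 -0.1476  0.0431] fixR [ 0.4803 -0.147 ]
thick_shaft 0.67 [213. 194.] 411 zmed 0.0125 enc 0.4793 -0.1457 0.0466 fit [ 0.4796 -0.1465  0.0451] fixR [ 0.4797 -0.1465]
thin_shaft 0.73 [179. 313.] 263 zmed 0.0123 enc 0.4948 0.1852 0.0475 fit [0.4967 0.1864 0.0451] fixR [0.4967 0.1863]
thin_shaft 0.22 [266. 211.] 260 zmed 0.0117 enc 0.6626 -0.1677 0.0254 fit [ 0.6622 -0.1677  0.0243] fixR [ 0.6525 -0.1926]
898
[ 0.48598449 -0.14728826  0.06732638] [ 0.49267732 -0.13422556  0.09034947]
```

Request:
play_rows(
  increments="0 0 -1 0 -1;0 0 -2.5 0 -1;0 0 -3 0 -1;0 0 -3.5 0 -1;0 0 -2.7 0 -1",
)

```text
clock: 5.68
position: [0.6631, 0.1641, 0.1322]
ee_rot: [0.001, 3.141, -0.0]
force: [1.0, 0.6, -3.6]
width: 0.656
gripper_force: 30.0
```

Request:
play_rows(
  increments="0.7 -2.6 0 0 -1;0.7 -2.6 0 0 -1;0.7 -2.6 0 0 -1;0.7 -2.6 0 0 -1;0.7 -2.6 0 0 -1",
)

```text
clock: 6.1
position: [0.6271, 0.033, 0.1299]
ee_rot: [-0.0, -3.141, 0.0]
force: [0.4, -0.4, -3.7]
width: 0.652
gripper_force: 30.0
```

Request:
play_rows(
  increments="0.7 -2.6 0 0 -1;0.7 -2.6 0 0 -1;0.7 -2.6 0 0 -1;0.7 -2.6 0 0 -1;0.7 -2.6 0 0 -1",
)

```text
clock: 6.52
position: [0.5921, -0.0969, 0.1299]
ee_rot: [-0.001, -3.141, -0.0]
force: [1.1, -0.7, -2.6]
width: 0.656
gripper_force: 30.0
```

Request:
play_rows(
  increments="0.3 -2.6 0 0 -1;0 -2.5 0 0 -1;0 0 0 0 -1;0 0 0 0 -1;0 0 0 0 -1",
)

```text
clock: 6.93
position: [0.5898, -0.1461, 0.1297]
ee_rot: [-0.001, -3.141, -0.001]
force: [0.6, -0.3, -3.3]
width: 0.656
gripper_force: 30.0
```

```bash
cat >> h.py <<'E'
def axis(q,p,rs,seat,zlo):
    """flange fit + shaft side points fitted to a known-radius vertical cylinder"""
    from scipy.optimize import least_squares
    circ(q,p,.045,.012,.0025)
    for o in cut_out(q,p)[:1]:
        P,r,c=pts(p,o["mask"]); T=P[(P[:,2]>zlo[0])&(P[:,2]<zlo[1])]
        if len(T)<10: print("few",len(T)); continue
        cam=np.array(p["cam_to_world"])[:2,3]; m=np.median(T[:,:2],0); u=(m-cam)/np.linalg.norm(m-cam)
        g=least_squares(lambda v:np.hypot(*(T[:,:2]-v).T)-rs,m+u*rs*.7,loss="soft_l1",f_scale=.001).x
        print("shaft",g.round(4),len(T),"zmax",P[:,2].max().round(4))
        tip=P[P[:,2]>P[:,2].max()-.003]; print("tip",tip.mean(0).round(4),len(tip))
E
python3 - <<'E'
from h import *
p=vision.get_image("wrist"); save(p,"w3.png")
axis("thick_shaft",p,.012,.03,(.034,.076)); circ("large_gear",p,.031,arm.observe()["position"][2]+.0155)
togo(.480,-.147,.13)
E
```

```text
thick_shaft 0.84 [ 60. 254.] 6080 zmed 0.012 enc 0.4793 -0.1463 0.0448 fit [ 0.4791 -0.1461  0.0444] fixR [ 0.479  -0.1461]
shaft [ 0.4791 -0.1459] 97 zmax 0.089
tip [ 0.4791 -0.1459  0.0871] 295
large_gear 0.8 [240. 254.] 5172 zmed 0.1448 enc 0.5901 -0.1466 0.0317 fit [ 0.5898 -0.1463  0.031 ] fixR [ 0.5898 -0.1463]
togo cm [11.02 -0.16 -0.03] yaw x-axis deg -179.91 tilt [-0.     0.001 -1.   ] t 7.13 w 0.658 F [ 0.5  0.8 -3.5] q [ 0.09  0.5   0.09  1.73 -0.05  0.91  1.78]
```

View pics/w3.png

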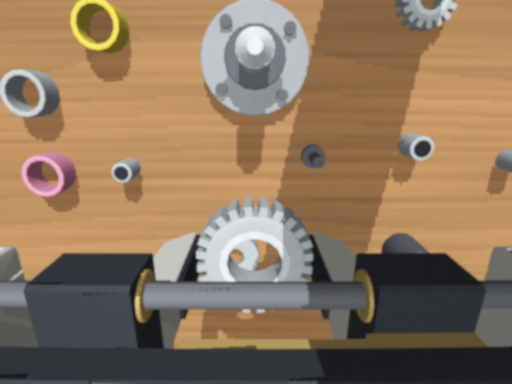

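The wrist view shows the gear held level at (255, 240) and the thick shaft at (50, 255). Its fitted axis is (0.479, -0.146).

Request:
play_rows(
  increments="2.5 0 0 0 -1;2.5 0 0 0 -1;2.5 0 0 0 -1;2.5 0 0 0 -1;1.05 0 0 0 -1",
)

```text
clock: 7.55
position: [0.4761, -0.146, 0.1295]
ee_rot: [-0.0, -3.139, -0.001]
force: [-0.5, -0.2, -2.7]
width: 0.655
gripper_force: 30.0
```

Request:
play_rows(
  increments="0 0 0 0 -1;0 0 0 0 -1;0 0 0 0 -1",
)

```text
clock: 7.8
position: [0.4813, -0.1462, 0.1301]
ee_rot: [-0.001, 3.14, -0.0]
force: [1.0, 0.4, -3.7]
width: 0.656
gripper_force: 30.0
```

Run:
```python
from h import *
togo(.4791,-.146,.0328)
```

```text
togo cm [0.24 0.03 9.73] yaw x-axis deg -179.96 tilt [ 0.002 -0.    -1.   ] t 7.8 w 0.656 F [ 1.   0.4 -3.7] q [ 0.12  0.35  0.09  1.99 -0.04  0.8   1.8 ]
```

Request:
play_rows(
  increments="0 0 1 0 -1;0 0 1 0 -1;0 0 1 0 -1;0 0 0 0 -1;0 0 0 0 -1",
)

```text
clock: 8.22
position: [0.4789, -0.1464, 0.0985]
ee_rot: [-0.0, -3.139, -0.001]
force: [-0.2, -0.0, -3.8]
width: 0.656
gripper_force: 30.0
```

Run:
```python
from h import *
togo(.4791,-.146,.0328)
```

```text
togo cm [-0.03  0.03  6.57] yaw x-axis deg 179.99 tilt [-0.003  0.    -1.   ] t 8.22 w 0.656 F [-0.2 -0.  -3.8] q [ 0.13  0.39  0.08  2.02 -0.05  0.73  1.81]
```

Aligned, so I'll descend.

Request:
play_rows(
  increments="0 0 0.8 0 -1;0 0 0.8 0 -1;0 0 0.8 0 -1;0 0 0.8 0 -1;0 0 0 0 -1",
)

```text
clock: 8.63
position: [0.4786, -0.1463, 0.066]
ee_rot: [-0.0, -3.139, -0.001]
force: [-0.3, 0.2, -3.6]
width: 0.655
gripper_force: 30.0
```

Request:
play_rows(
  increments="0 0 0.8 0 -1;0 0 0.8 0 -1;0 0 0.8 0 -1;0 0 0.3 0 -1;0 0 0 0 -1",
)

```text
clock: 9.05
position: [0.479, -0.1464, 0.0397]
ee_rot: [-0.0, -3.14, -0.001]
force: [-0.2, -0.3, -3.8]
width: 0.652
gripper_force: 30.0
```

Request:
play_rows(
  increments="0 0 0.1 0 -1;0 0 0.1 0 -1;0 0 0 0 -1;0 0 0 0 -1",
)

```text
clock: 9.38
position: [0.4798, -0.1466, 0.0389]
ee_rot: [0.0, 3.141, -0.0]
force: [-0.1, 0.8, -3.7]
width: 0.657
gripper_force: 30.0
```

Run:
```python
from h import *
togo(.4791,-.146,.0328)
```

```text
togo cm [0.07 0.06 0.61] yaw x-axis deg 179.99 tilt [ 0. -0. -1.] t 9.38 w 0.657 F [-0.1  0.8 -3.7] q [ 0.14  0.49  0.07  2.07 -0.06  0.59  1.82]
```

Request:
play_rows(
  increments="0 0 0.2 0 -1;0 0 0.2 0 -1;0 0 0.1 0 -1;0 0 0 0 -1;0 0 0 0 -1",
)

```text
clock: 9.8
position: [0.4796, -0.1466, 0.0336]
ee_rot: [-0.0, -3.141, -0.0]
force: [0.6, -0.3, -3.3]
width: 0.655
gripper_force: 30.0
```

Request:
play_rows(
  increments="0 0 0.05 0 -1;0 0 0.05 0 -1;0 0 0 0 -1;0 0 0 0 -1",
)

```text
clock: 10.13
position: [0.4797, -0.1466, 0.0327]
ee_rot: [0.0, 3.141, 0.0]
force: [-0.7, -0.9, -3.4]
width: 0.655
gripper_force: 30.0
```

Not touching yet (force −3.4 N is still the gear's full weight).

Request:
play_rows(
  increments="0 0 0.05 0 -1;0 0 0 0 -1;0 0 0 0 -1",
)

```text
clock: 10.38
position: [0.4797, -0.1466, 0.0327]
ee_rot: [0.0, 3.141, 0.0]
force: [-2.6, 0.3, 5.3]
width: 0.657
gripper_force: 30.0
```

Request:
play_rows(
  increments="0 0 0.05 0 -1;0 0 0 0 -1;0 0 0 0 -1",
)

```text
clock: 10.63
position: [0.4797, -0.1466, 0.0326]
ee_rot: [0.0, 3.141, 0.0]
force: [-4.5, 1.2, 13.2]
width: 0.658
gripper_force: 30.0
```

Request:
play_rows(
  increments="0 0 -0.1 0 -1;0 0 0 0 1;0 0 0 0 1;0 0 0 0 1;0 0 0 0 1",
)

```text
clock: 11.05
position: [0.4798, -0.1466, 0.0327]
ee_rot: [0.0, 3.141, -0.0]
force: [0.2, 0.4, 1.3]
width: 0.898
gripper_force: 0.0
```

Request:
play_rows(
  increments="0 0 -1 0 1;0 0 -2 0 1;0 0 -2.5 0 1;0 0 -2.5 0 1;0 0 -1 0 1",
)

```text
clock: 11.47
position: [0.4811, -0.147, 0.1262]
ee_rot: [0.001, 3.138, -0.001]
force: [1.1, 0.2, 0.3]
width: 0.998
gripper_force: 0.0
```

Request:
play_rows(
  increments="-0.2 -3 0 0 0.3;-0.4 -3 0 0 0.3;-0.4 -3 0 0 0.3;-0.4 -3 0 0 0.3;-0.4 -3 0 0 0.3",
)

```text
clock: 11.88
position: [0.4975, -0.2979, 0.123]
ee_rot: [0.0, 3.141, 0.0]
force: [-0.4, -0.4, 0.0]
width: 0.69
gripper_force: 0.0
```

Request:
play_rows(
  increments="-0.4 -2 0 0 0.3;-0.3 -2 0 0 0.3;0 0 1 0 0.3;0 0 0 0 0.3;0 0 0 0 0.3",
)

```text
clock: 12.3
position: [0.504, -0.3354, 0.112]
ee_rot: [0.0, -3.14, -0.003]
force: [0.5, -0.2, -0.0]
width: 0.653
gripper_force: 0.0
```

Run:
```python
from h import *
p=vision.get_image("wrist"); save(p,"w4.png"); circ("sleeve",p,.019,.022)
togo(.5053,-.337,.003)
```

```text
sleeve 0.91 [259. 253.] 429 zmed 0.0216 enc 0.5746 -0.3345 0.019 fit [ 0.574  -0.3344  0.0184] fixR [ 0.5746 -0.3344]
sleeve 0.84 [140. 346.] 794 zmed 0.0217 enc 0.4537 -0.2702 0.0191 fit [ 0.4536 -0.2697  0.0185] fixR [ 0.4537 -0.2696]
sleeve 0.78 [205. 254.] 682 zmed 0.0217 enc 0.5043 -0.3373 0.019 fit [ 0.5043 -0.337   0.0186] fixR [ 0.5044 -0.3371]
togo cm [-0.06 -0.19 10.98] yaw x-axis deg -179.94 tilt [-0.     0.001 -1.   ] t 12.4 w 0.651 F [1.3 0.4 0.7] q [ 0.41  0.52  0.12  1.76 -0.08  0.87  2.14]
```

View pics/w4.png

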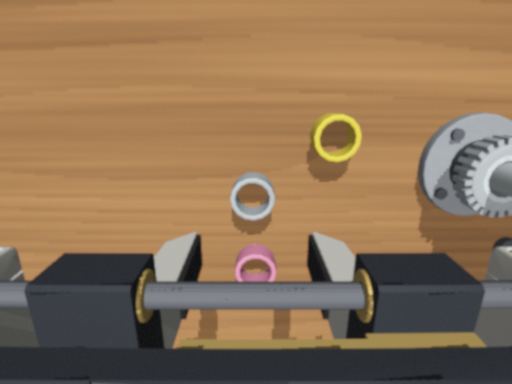

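The grey sleeve at (197, 253) is the target. Pink at (265, 255) and yellow at (138, 337) stay put.

Request:
play_rows(
  increments="0 -0.2 2 0 0.3;0 0 2.5 0 0.3;0 0 2.5 0 0.3;0 0 1.5 0 0.3;0 0 1 0 0.3",
)

```text
clock: 12.82
position: [0.5041, -0.3369, 0.0163]
ee_rot: [0.002, -3.14, -0.002]
force: [-0.1, 0.5, -0.4]
width: 0.649
gripper_force: 0.0
```

Request:
play_rows(
  increments="0 0 0 0 0.3;0 0 0.7 0 0.3;0 0 0 0 0.3;0 0 0 0 0.3",
)

```text
clock: 13.15
position: [0.5051, -0.3387, 0.0114]
ee_rot: [0.0, 3.141, -0.001]
force: [-0.9, -0.2, 1.1]
width: 0.646
gripper_force: 0.0
```

Run:
```python
from h import *
togo(.5044,-.3372,.006)
```

```text
togo cm [0.07 0.15 0.54] yaw x-axis deg 180.0 tilt [ 0.001 -0.    -1.   ] t 13.15 w 0.646 F [-0.9 -0.2  1.1] q [ 0.44  0.65  0.1   1.82 -0.1   0.67  2.16]
```

Request:
play_rows(
  increments="0.05 0.15 0.5 0 0.3;0 0 0 0 0.3;0 0 0 0 -1;0 0 0 0 -1;0 0 0 0 -1",
  grip_force=25,
)

```text
clock: 13.57
position: [0.5042, -0.3372, 0.0059]
ee_rot: [0.001, 3.141, -0.0]
force: [0.5, -0.2, 0.6]
width: 0.478
gripper_force: 0.0
```

Request:
play_rows(
  increments="0 0 0 0 -1;0 0 0 0 -1;0 0 0 0 -1;0 0 0 0 -1",
)

```text
clock: 13.9
position: [0.5042, -0.3372, 0.0059]
ee_rot: [0.0, 3.141, -0.0]
force: [0.2, -0.4, 2.1]
width: 0.413
gripper_force: 25.0
```

Request:
play_rows(
  increments="0 0 -1 0 -1;0 0 -3 0 -1;0 0 -3.5 0 -1;0 0 -3.5 0 -1;0 0 -2 0 -1",
)

```text
clock: 14.32
position: [0.5051, -0.3379, 0.1401]
ee_rot: [0.001, 3.138, -0.003]
force: [0.9, -1.6, -0.5]
width: 0.408
gripper_force: 25.0
```

Request:
play_rows(
  increments="0.4 3 0 0 -1;0.4 3 0 0 -1;0.4 3 0 0 -1;0.4 3 0 0 -1;0.4 3 0 0 -1",
)

```text
clock: 14.73
position: [0.4837, -0.1858, 0.1364]
ee_rot: [0.001, 3.141, -0.0]
force: [0.7, -0.1, -0.4]
width: 0.415
gripper_force: 25.0
```

Request:
play_rows(
  increments="0.3 2.5 0 0 -1;0.2 1.6 0 0 -1;0 0 0 0 -1;0 0 0 0 -1;0 0 0 0 -1",
)

```text
clock: 15.15
position: [0.4793, -0.1469, 0.1362]
ee_rot: [0.001, 3.141, -0.001]
force: [0.6, -1.0, -0.5]
width: 0.415
gripper_force: 25.0
```

Run:
```python
from h import *
p=vision.get_image("wrist"); s=arm.observe(); print(s["position"]); circ("sleeve",p,.019,s["position"][2]+.016)
togo(.4791,-.146,.054)
```

```text
[ 0.47928579 -0.14724712  0.13608614]
sleeve 0.65 [237. 253.] 1391 zmed 0.152 enc 0.48 -0.147 0.0194 fit [ 0.4785 -0.147   0.0181] fixR [ 0.4793 -0.1469]
togo cm [0.01 0.14 8.19] yaw x-axis deg 179.89 tilt [ 0.    -0.001 -1.   ] t 15.25 w 0.412 F [ 0.2  0.4 -1.1] q [ 0.12  0.34  0.09  1.99 -0.04  0.82  1.8 ]
```

Request:
play_rows(
  increments="0 0.1 1 0 -1;0 0 1 0 -1;0 0 1 0 -1;0 0 0.5 0 -1;0 0 0 0 -1",
)

```text
clock: 15.67
position: [0.4779, -0.145, 0.0988]
ee_rot: [-0.001, -3.138, -0.001]
force: [0.0, 0.9, -0.9]
width: 0.414
gripper_force: 25.0
```

Request:
play_rows(
  increments="0 0 0.8 0 -1;0 0 0.8 0 -1;0 0 0.8 0 -1;0 0 0.8 0 -1;0 0 0 0 -1",
)

```text
clock: 16.08
position: [0.4782, -0.1448, 0.067]
ee_rot: [-0.0, -3.139, -0.001]
force: [-1.0, 0.1, -0.6]
width: 0.417
gripper_force: 25.0
```

Request:
play_rows(
  increments="0 0 0.4 0 -1;0 0 0.3 0 -1;0 0 0 0 -1;0 0 0 0 -1",
)

```text
clock: 16.42
position: [0.4792, -0.1451, 0.0617]
ee_rot: [0.0, 3.142, 0.0]
force: [-0.7, 0.1, -1.0]
width: 0.413
gripper_force: 25.0
```

Request:
play_rows(
  increments="0 0 0.3 0 -1;0 0 0.2 0 -1;0 0 0.1 0 -1;0 0 0 0 -1;0 0 0 0 -1",
)

```text
clock: 16.83
position: [0.4791, -0.1451, 0.0557]
ee_rot: [-0.0, -3.142, -0.0]
force: [-0.6, -0.3, 0.1]
width: 0.41
gripper_force: 25.0
```

Request:
play_rows(
  increments="0 0 0.1 0 -1;0 0 0 0 -1;0 0 0 0 -1",
)

```text
clock: 17.08
position: [0.4791, -0.1451, 0.0547]
ee_rot: [-0.0, -3.142, -0.0]
force: [0.1, 0.2, -1.0]
width: 0.413
gripper_force: 25.0
```

Request:
play_rows(
  increments="0 0 0.05 0 -1;0 0 0 0 -1;0 0 0 0 -1",
)

```text
clock: 17.33
position: [0.4792, -0.1451, 0.0542]
ee_rot: [0.0, 3.142, 0.0]
force: [0.5, 0.6, -0.1]
width: 0.413
gripper_force: 25.0
```

Request:
play_rows(
  increments="0 0 0.05 0 -1;0 0 0 0 -1;0 0 0 0 -1",
)

```text
clock: 17.58
position: [0.4792, -0.1451, 0.0538]
ee_rot: [0.0, 3.141, 0.0]
force: [-0.1, -0.3, 1.6]
width: 0.415
gripper_force: 25.0
```

Request:
play_rows(
  increments="0 0 0.03 0 -1;0 0 0 0 -1;0 0 0 0 -1",
)

```text
clock: 17.83
position: [0.4793, -0.1451, 0.0538]
ee_rot: [0.001, 3.141, -0.0]
force: [-1.2, 0.3, 5.1]
width: 0.413
gripper_force: 25.0
```

Request:
play_rows(
  increments="0 0 -0.03 0 0.5;0 0 0 0 0.5;0 0 0 0 0.5;0 0 0 0 0.5",
)

```text
clock: 18.17
position: [0.4792, -0.1451, 0.0536]
ee_rot: [0.0, 3.142, 0.0]
force: [-0.9, -1.0, -0.2]
width: 0.651
gripper_force: 0.0
```

Request:
play_rows(
  increments="0 0 -1 0 1;0 0 -2 0 1;0 0 -2.5 0 1;0 0 -2 0 1;0 1 0 0 1",
)

```text
clock: 18.58
position: [0.4813, -0.1374, 0.133]
ee_rot: [0.005, 3.135, -0.003]
force: [0.4, 0.5, 0.4]
width: 0.987
gripper_force: 0.0
```

Request:
play_rows(
  increments="0 3 0 0 1;0 3.8 0 0 1;0 3.8 0 0 1;-0.1 3.8 0 0 1;-0.1 3.8 0 0 1",
)

```text
clock: 19.0
position: [0.4807, 0.0488, 0.1291]
ee_rot: [0.001, 3.141, 0.0]
force: [0.9, -0.1, -0.7]
width: 0.999
gripper_force: 0.0
```

Request:
play_rows(
  increments="-0.1 3.8 0 0 1;-0.1 3.8 0 0 1;-0.1 3.8 0 0 1;-0.1 3.8 0 0 1;-0.1 3.8 0 0 1",
)

```text
clock: 19.42
position: [0.4857, 0.239, 0.1291]
ee_rot: [0.0, 3.141, 0.0]
force: [0.8, 0.0, 0.5]
width: 1.004
gripper_force: 0.0
```

Request:
play_rows(
  increments="-0.3 3 0 0 1;-0.2 3 0.5 0 1;0 1.7 1 0 1;0 0 0.5 0 1;0 0 0 0 1",
)

```text
clock: 19.83
position: [0.4899, 0.3136, 0.1069]
ee_rot: [0.002, -3.139, 0.003]
force: [0.4, -1.3, 1.4]
width: 1.003
gripper_force: 0.0
```

Run:
```python
from h import *
p=vision.get_image("wrist"); save(p,"w5.png"); circ("bearing",p,.026,.015)
togo(.491,.354,.004)
```

```text
bearing 0.67 [206. 312.] 1976 zmed 0.0144 enc 0.4895 0.3581 0.0261 fit [0.4893 0.3579 0.0256] fixR [0.4894 0.3579]
togo cm [1.000e-02 4.240e+00 1.041e+01] yaw x-axis deg 179.9 tilt [-0.001 -0.002 -1.   ] t 19.93 w 1.001 F [ 0.  -0.1 -0.2] q [-0.64  0.49 -0.02  1.81  0.02  0.84  0.9 ]
```

Request:
play_rows(
  increments="0 2 1 0 1;0 2.4 1.5 0 1;0 0 0 0 1;0 0 0 0 1;0 0 0 0 1",
)

```text
clock: 20.35
position: [0.4919, 0.3561, 0.0841]
ee_rot: [0.003, 3.141, -0.002]
force: [0.2, 0.3, -0.8]
width: 1.003
gripper_force: 0.0
```

Run:
```python
from h import *
p=vision.get_image("wrist"); save(p,"w5.png"); circ("bearing",p,.026,.015)
togo(.4905,.356,.004)
```

```text
bearing 0.85 [213. 253.] 2355 zmed 0.0145 enc 0.4895 0.3581 0.0262 fit [0.4895 0.3581 0.0257] fixR [0.4895 0.3581]
togo cm [ 0.17 -0.01  8.04] yaw x-axis deg 179.86 tilt [ 0.001 -0.    -1.   ] t 20.45 w 1.0 F [ 0.   0.  -0.1] q [-0.7   0.55 -0.02  1.77  0.02  0.82  0.84]
```

View pics/w5.png

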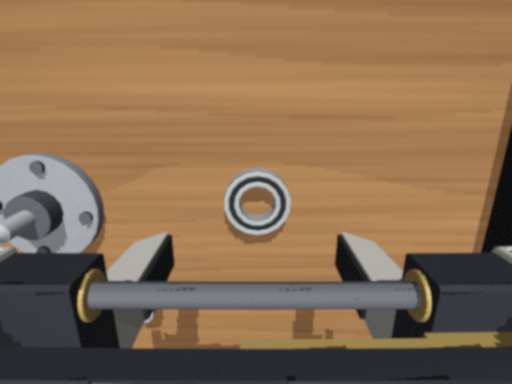

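The bearing is at (203, 258) between the open fingers. It sits at (0.4895, 0.3581), and the second fit agrees.

Request:
play_rows(
  increments="0.25 0.2 1.5 0 1;0 0 2 0 1;0 0 2 0 1;0 0 1 0 1;0 0 0 0 1",
)

```text
clock: 20.87
position: [0.4881, 0.358, 0.0171]
ee_rot: [-0.002, -3.139, 0.004]
force: [-1.0, -0.9, 0.2]
width: 1.002
gripper_force: 0.0
```

Request:
play_rows(
  increments="0 0 0.6 0 1;0 0 0.4 0 1;0 0 0 0 1;0 0 0 0 1",
)

```text
clock: 21.2
position: [0.4891, 0.36, 0.0093]
ee_rot: [0.001, 3.141, 0.001]
force: [0.7, 0.2, 0.3]
width: 1.001
gripper_force: 0.0
```

Run:
```python
from h import *
togo(.4895,.358,.004)
```

```text
togo cm [-0.04 -0.21  0.53] yaw x-axis deg 179.98 tilt [ 0.001  0.    -1.   ] t 21.2 w 1.001 F [0.7 0.2 0.3] q [-0.71  0.65 -0.03  1.82  0.02  0.67  0.83]
```

Request:
play_rows(
  increments="0 -0.2 0.5 0 1;0 0 0 0 1;0 0 0 0 -1;0 0 0 0 -1;0 0 0 0 -1",
)

```text
clock: 21.62
position: [0.4889, 0.358, 0.0039]
ee_rot: [0.0, 3.141, 0.0]
force: [0.1, -0.1, -0.1]
width: 0.83
gripper_force: 0.0
```

Request:
play_rows(
  increments="0 0 0 0 -1;0 0 0 0 -1;0 0 0 0 -1;0 0 0 0 -1;0 0 0 0 -1",
)

```text
clock: 22.03
position: [0.4888, 0.358, 0.0038]
ee_rot: [0.0, 3.142, 0.0]
force: [0.6, -0.4, 1.1]
width: 0.557
gripper_force: 25.0
```

Request:
play_rows(
  increments="0 0 0 0 -1;0 0 0 0 -1",
)

```text
clock: 22.2
position: [0.4888, 0.358, 0.0038]
ee_rot: [0.0, 3.142, 0.0]
force: [-0.1, 0.7, -0.4]
width: 0.554
gripper_force: 25.0
```

Request:
play_rows(
  increments="0 0 -1 0 -1;0 0 -3 0 -1;0 0 -3.5 0 -1;0 0 -3.5 0 -1;0 -1 -2 0 -1",
)

```text
clock: 22.62
position: [0.4893, 0.3508, 0.1382]
ee_rot: [-0.003, 3.138, 0.007]
force: [1.1, 0.9, -1.4]
width: 0.554
gripper_force: 25.0
```

Request:
play_rows(
  increments="0 -3 0 0 -1;0 -3.8 0 0 -1;0 -3.8 0 0 -1;0 -3.8 0 0 -1;0 -3.8 0 0 -1",
)

```text
clock: 23.03
position: [0.4882, 0.1641, 0.1344]
ee_rot: [-0.0, 3.141, 0.0]
force: [0.8, -1.3, -1.6]
width: 0.551
gripper_force: 25.0
```

Request:
play_rows(
  increments="0.2 -3.8 0 0 -1;0.2 -3.8 0 0 -1;0.2 -3.8 0 0 -1;0.2 -3.8 0 0 -1;0.2 -3.8 0 0 -1",
)

```text
clock: 23.45
position: [0.4781, -0.0258, 0.1344]
ee_rot: [0.0, 3.141, 0.0]
force: [-0.3, 0.0, -1.9]
width: 0.554
gripper_force: 25.0
```

Request:
play_rows(
  increments="0 -3.8 0 0 -1;0 -3.2 0 0 -1;0 -2 0 0 -1;0 -1 0 0 -1;0 0 0 0 -1",
)

```text
clock: 23.87
position: [0.4783, -0.1264, 0.1341]
ee_rot: [0.006, 3.141, -0.001]
force: [0.1, 0.5, -1.6]
width: 0.56
gripper_force: 25.0
```

Run:
```python
from h import *
p=vision.get_image("wrist"); s=arm.observe(); print(s["position"]); circ("bearing",p,.026,s["position"][2]+.0112)
togo(.4791,-.146,.0738)
```

```text
[ 0.47852744 -0.12424511  0.13398189]
bearing 0.9 [236. 251.] 3757 zmed 0.1448 enc 0.4786 -0.1267 0.026 fit [ 0.4781 -0.1265  0.0253] fixR [ 0.4786 -0.1265]
togo cm [-0.04 -2.32  6.01] yaw x-axis deg -179.99 tilt [ 0.     0.001 -1.   ] t 23.97 w 0.551 F [-0.   1.3 -0.9] q [ 0.08  0.33  0.08  2.01 -0.04  0.81  1.75]
```

Request:
play_rows(
  increments="0 -1.1 0 0 -1;-0.05 -1.1 0.5 0 -1;0 0 0.5 0 -1;0 0 0 0 -1;0 0 0 0 -1",
)

```text
clock: 24.38
position: [0.4788, -0.1456, 0.1231]
ee_rot: [-0.0, -3.14, -0.001]
force: [0.5, -0.1, -1.4]
width: 0.554
gripper_force: 25.0
```

Run:
```python
from h import *
p=vision.get_image("wrist"); s=arm.observe(); print(s["position"]); circ("bearing",p,.026,s["position"][2]+.0112)
togo(.4791,-.146,.0738)
```

```text
[ 0.4789191  -0.14551024  0.12335497]
bearing 0.9 [237. 258.] 3715 zmed 0.1338 enc 0.4794 -0.1457 0.0261 fit [ 0.4788 -0.1457  0.0254] fixR [ 0.4794 -0.1457]
togo cm [-0.   -0.05  4.98] yaw x-axis deg -179.98 tilt [-0.  0. -1.] t 24.48 w 0.557 F [-0.5 -0.5 -2. ] q [ 0.12  0.35  0.09  2.   -0.04  0.79  1.81]
```

Request:
play_rows(
  increments="0 0 0.9 0 -1;0 0 0.9 0 -1;0 0 0.9 0 -1;0 0 0.5 0 -1;0 0 0 0 -1",
)

```text
clock: 24.9
position: [0.4781, -0.1458, 0.0901]
ee_rot: [-0.0, -3.139, -0.001]
force: [-0.2, 0.7, -0.9]
width: 0.552
gripper_force: 25.0
```

Request:
play_rows(
  increments="0 0 0.5 0 -1;0 0 0.5 0 -1;0 0 0.2 0 -1;0 0 0.1 0 -1;0 0 0 0 -1",
)

```text
clock: 25.32
position: [0.4791, -0.1461, 0.0786]
ee_rot: [-0.0, -3.141, -0.0]
force: [0.1, -0.5, -2.2]
width: 0.555
gripper_force: 25.0
```

Request:
play_rows(
  increments="0 0 0.15 0 -1;0 0 0.1 0 -1;0 0 0 0 -1;0 0 0 0 -1",
)

```text
clock: 25.65
position: [0.4792, -0.1461, 0.0763]
ee_rot: [0.0, 3.142, 0.0]
force: [0.2, 0.4, -1.9]
width: 0.555
gripper_force: 25.0
```

Request:
play_rows(
  increments="0 0 0.1 0 -1;0 0 0.1 0 -1;0 0 0 0 -1;0 0 0 0 -1",
)

```text
clock: 25.98
position: [0.4791, -0.1461, 0.0742]
ee_rot: [-0.0, -3.141, -0.0]
force: [-0.0, -0.6, -1.8]
width: 0.55
gripper_force: 25.0
```

Request:
play_rows(
  increments="0 0 0.05 0 -1;0 0 0 0 -1;0 0 0 0 -1",
)

```text
clock: 26.23
position: [0.4792, -0.1461, 0.0738]
ee_rot: [0.0, 3.141, 0.0]
force: [0.6, 0.6, -1.4]
width: 0.552
gripper_force: 25.0
```

Request:
play_rows(
  increments="0 0 0.03 0 -1;0 0 0 0 -1;0 0 0 0 -1",
)

```text
clock: 26.48
position: [0.4792, -0.1461, 0.0737]
ee_rot: [0.0, 3.141, 0.0]
force: [-1.8, 0.3, 3.7]
width: 0.555
gripper_force: 25.0
```

Request:
play_rows(
  increments="0 0 -0.02 0 1;0 0 0 0 1;0 0 0 0 1;0 0 0 0 1;0 0 0 0 1",
)

```text
clock: 26.9
position: [0.4791, -0.1461, 0.0735]
ee_rot: [-0.0, -3.142, -0.0]
force: [-0.4, -0.6, 0.1]
width: 0.867
gripper_force: 0.0
```

Request:
play_rows(
  increments="0 0 -1 0 1;0 0 -2 0 1;0 0 -2 0 1;0 0 -1 0 0.5;0 0 0 0 0.5",
)

```text
clock: 27.32
position: [0.4807, -0.1465, 0.1361]
ee_rot: [0.001, 3.137, -0.001]
force: [0.6, 0.1, 0.2]
width: 0.897
gripper_force: 0.0
```

Request:
play_rows(
  increments="0.8 2.5 0 0 0.5;0.8 2.5 0 0 0.5;0.8 2.5 0 0 0.5;0.8 2.5 0 0 0.5;0.8 2.2 0 0 0.5",
)

```text
clock: 27.73
position: [0.4382, -0.0226, 0.133]
ee_rot: [0.0, -3.141, -0.0]
force: [0.4, 0.2, 0.1]
width: 0.747
gripper_force: 0.0
```

Request:
play_rows(
  increments="0.4 1.2 1 0 0.5;0 0 1 0 0.5;0 0 0 0 0.5;0 0 0 0 0.5;0 0 0 0 0.5",
)

```text
clock: 28.15
position: [0.4353, -0.0126, 0.1136]
ee_rot: [-0.002, -3.141, 0.0]
force: [-0.3, 0.4, -0.4]
width: 0.747
gripper_force: 0.0
```

Run:
```python
from h import *
p=vision.get_image("wrist"); save(p,"w6.png"); circ("small_gear",p,.022,.016)
togo(.4345,-.011,.004)
p=vision.get_image("scene"); circ("bearing",p,.026,.085)
```

```text
small_gear 0.62 [183. 256.] 1374 zmed 0.0157 enc 0.4335 -0.0096 0.0224 fit [ 0.4334 -0.0097  0.0219] fixR [ 0.4334 -0.0097]
togo cm [ 0.11  0.16 10.99] yaw x-axis deg 179.92 tilt [ 0.001 -0.    -1.   ] t 28.25 w 0.747 F [ 0.5 -0.7 -1. ] q [-0.12  0.28  0.03  2.15 -0.01  0.71  1.49]
bearing 0.51 [191. 192.] 180 zmed 0.0847 enc 0.4826 -0.1469 0.027 fit [ 0.4827 -0.1466  0.0249] fixR [ 0.4823 -0.1468]
```

View pics/w6.png

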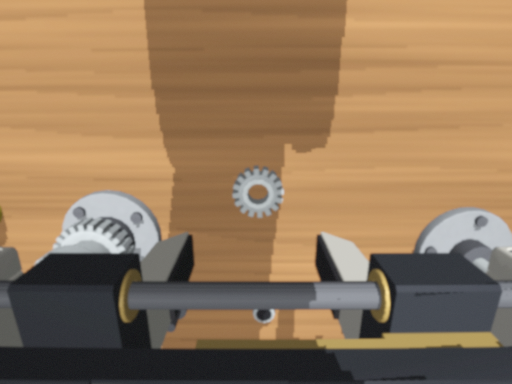

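The small gear is at (192, 258) at (0.4334, −0.0097). The bearing's top reads 0.085 m, as it should.

Request:
play_rows(
  increments="0.2 0.3 2 0 0.5;0 0 2.5 0 0.5;0 0 2.5 0 0.5;0 0 1.8 0 0.5;0 0 0 0 0.5",
)

```text
clock: 28.77
position: [0.4315, -0.0094, 0.0233]
ee_rot: [-0.001, -3.137, 0.001]
force: [-0.5, -0.7, -0.0]
width: 0.746
gripper_force: 0.0
```

Request:
play_rows(
  increments="0 0 1 0 0.5;0 0 0.6 0 0.5;0 0 0 0 0.5;0 0 0 0 0.5",
)

```text
clock: 29.1
position: [0.4335, -0.0091, 0.0102]
ee_rot: [0.001, 3.141, 0.0]
force: [-1.0, -0.2, -0.1]
width: 0.753
gripper_force: 0.0
```

Run:
```python
from h import *
togo(.4334,-.0097,.004)
```

```text
togo cm [ 0.01 -0.06  0.62] yaw x-axis deg 179.98 tilt [ 0.  0. -1.] t 29.1 w 0.753 F [-1.  -0.2 -0.1] q [-0.12  0.47  0.02  2.24 -0.02  0.43  1.49]
```

Request:
play_rows(
  increments="0 -0.05 0.6 0 0.5;0 0 0 0 0.5;0 0 0 0 -1;0 0 0 0 -1;0 0 0 0 -1",
)

```text
clock: 29.52
position: [0.4333, -0.0096, 0.0038]
ee_rot: [0.0, 3.141, 0.0]
force: [-0.6, -0.7, -0.4]
width: 0.582
gripper_force: 0.0
```

Request:
play_rows(
  increments="0 0 0 0 -1;0 0 0 0 -1;0 0 0 0 -1;0 0 0 0 -1;0 0 0 0 -1",
)

```text
clock: 29.93
position: [0.4333, -0.0095, 0.0037]
ee_rot: [0.0, 3.141, 0.0]
force: [0.5, -0.1, 1.7]
width: 0.464
gripper_force: 25.0
```

Request:
play_rows(
  increments="0 0 -1 0 -1;0 0 -2.5 0 -1;0 0 -3 0 -1;0 0 -3 0 -1;-0.5 0.5 -2 0 -1",
)

```text
clock: 30.35
position: [0.4375, -0.0054, 0.1207]
ee_rot: [0.002, 3.141, -0.0]
force: [0.2, -0.3, -2.3]
width: 0.461
gripper_force: 25.0
```

Request:
play_rows(
  increments="-2.3 2.5 0 0 -1;-2.3 2.5 0 0 -1;-2.3 2.5 0 0 -1;-2.3 2.5 0 0 -1;-2.3 2.5 0 0 -1",
)

```text
clock: 30.77
position: [0.5538, 0.1216, 0.1184]
ee_rot: [-0.0, -3.141, 0.0]
force: [0.8, -0.5, -1.1]
width: 0.468
gripper_force: 25.0
```

Request:
play_rows(
  increments="-2.2 3 0 0 -1;-2.2 3 0 0 -1;0 0.6 0 0 -1;0 0 0 0 -1;0 0 0 0 -1",
)

```text
clock: 31.18
position: [0.5963, 0.186, 0.1178]
ee_rot: [0.001, -3.14, 0.002]
force: [-0.7, -0.3, -1.2]
width: 0.464
gripper_force: 25.0
```

Request:
play_rows(
  increments="0 0 0 0 -1;0 0 0 0 -1",
)

```text
clock: 31.35
position: [0.5967, 0.1844, 0.1186]
ee_rot: [-0.003, -3.141, 0.002]
force: [0.0, -0.5, -1.5]
width: 0.461
gripper_force: 25.0
```

Run:
```python
from h import *
p=vision.get_image("wrist"); save(p,"w7.png"); s=arm.observe(); print(s["position"])
axis("thin_shaft",p,.007,.03,(.033,.055)); circ("small_gear",p,.022,s["position"][2]+.0123)
togo(.4965,.1862,.0338)
```

```text
[0.59688699 0.18468949 0.1187572 ]
thin_shaft 0.65 [ 69. 255.] 8030 zmed 0.012 enc 0.4956 0.1864 0.045 fit [0.4957 0.1863 0.0445] fixR [0.4957 0.1864]
shaft [0.4953 0.1866] 25 zmax 0.0645
tip [0.4958 0.1865 0.0628] 111
small_gear 0.81 [244. 251.] 3129 zmed 0.1305 enc 0.5972 0.1846 0.0226 fit [0.5965 0.1844 0.0218] fixR [0.5967 0.1844]
togo cm [10.07  0.05  8.51] yaw x-axis deg 179.92 tilt [ 0. -0. -1.] t 31.55 w 0.463 F [ 0.1  0.5 -1.5] q [-0.4   0.54  0.02  1.69 -0.01  0.91  1.19]
```

Request:
play_rows(
  increments="2.5 0.05 0 0 -1;2.5 0 0 0 -1;2.5 0 0 0 -1;1.6 0 0 0 -1;1 0 0 0 -1",
)

```text
clock: 31.97
position: [0.4942, 0.1867, 0.1188]
ee_rot: [0.0, -3.141, 0.0]
force: [-0.3, -0.2, -2.0]
width: 0.468
gripper_force: 25.0
```

Request:
play_rows(
  increments="0 0 1 0 -1;0 0 1 0 -1;0 0 0.5 0 -1;0 0 0 0 -1;0 0 0 0 -1",
)

```text
clock: 32.38
position: [0.4967, 0.1866, 0.0928]
ee_rot: [-0.002, -3.141, 0.001]
force: [-0.5, 0.1, -2.3]
width: 0.466
gripper_force: 25.0
```

Run:
```python
from h import *
p=vision.get_image("wrist"); s=arm.observe(); print(s["position"]);circ("small_gear",p,.022,s["position"][2]+.0123)
togo(.4957,.1864,.0338)
```

```text
[0.49678768 0.18671137 0.09324149]
small_gear 0.74 [241. 251.] 3056 zmed 0.1049 enc 0.4962 0.1863 0.0217 fit [0.4957 0.1863 0.0213] fixR [0.4961 0.1864]
togo cm [ 0.11 -0.05  5.97] yaw x-axis deg 179.96 tilt [ 0. -0. -1.] t 32.48 w 0.465 F [-0.1 -0.4 -0.9] q [-0.46  0.44  0.    1.95 -0.    0.75  1.11]
```

Request:
play_rows(
  increments="0.05 0 0.8 0 -1;0 0 0.8 0 -1;0 0 0.8 0 -1;0 0 0.8 0 -1;0 0 0 0 -1",
)

```text
clock: 32.9
position: [0.4946, 0.1864, 0.0597]
ee_rot: [-0.0, -3.139, 0.002]
force: [-0.6, -0.1, -1.6]
width: 0.464
gripper_force: 25.0
```

Request:
play_rows(
  increments="0 0 0.8 0 -1;0 0 0.7 0 -1;0 0 0.4 0 -1;0 0 0 0 -1;0 0 0 0 -1",
)

```text
clock: 33.32
position: [0.4956, 0.1869, 0.0424]
ee_rot: [-0.0, -3.141, 0.0]
force: [0.7, -0.3, -0.9]
width: 0.464
gripper_force: 25.0
```

Request:
play_rows(
  increments="0 0 0.2 0 -1;0 0 0 0 -1;0 0 0 0 -1",
)

```text
clock: 33.57
position: [0.4959, 0.187, 0.0408]
ee_rot: [0.0, 3.141, 0.0]
force: [0.1, 0.4, -2.1]
width: 0.462
gripper_force: 25.0
```

Request:
play_rows(
  increments="0 0 0.3 0 -1;0 0 0.2 0 -1;0 0 0.1 0 -1;0 0 0 0 -1;0 0 0 0 -1",
)

```text
clock: 33.98
position: [0.4957, 0.1869, 0.0345]
ee_rot: [-0.0, -3.141, 0.0]
force: [0.2, -0.2, -1.8]
width: 0.463
gripper_force: 25.0
```

Request:
play_rows(
  increments="0 0 0.05 0 -1;0 0 0 0 -1;0 0 0 0 -1",
)

```text
clock: 34.23
position: [0.4958, 0.187, 0.0342]
ee_rot: [0.0, 3.141, 0.0]
force: [0.3, -0.1, -1.4]
width: 0.466
gripper_force: 25.0
```

Request:
play_rows(
  increments="0 0 0.04 0 -1;0 0 0 0 -1;0 0 0 0 -1",
)

```text
clock: 34.48
position: [0.4958, 0.187, 0.0338]
ee_rot: [0.0, 3.141, 0.0]
force: [0.6, -0.1, -0.9]
width: 0.465
gripper_force: 25.0
```

Request:
play_rows(
  increments="0 0 0.03 0 -1;0 0 0 0 -1;0 0 0 0 -1",
)

```text
clock: 34.73
position: [0.4958, 0.1869, 0.0338]
ee_rot: [0.0, 3.141, 0.0]
force: [-1.7, -0.7, 5.4]
width: 0.465
gripper_force: 25.0
```

Request:
play_rows(
  increments="0 0 0.02 0 -1;0 0 0 0 -1;0 0 0 0 -1",
)

```text
clock: 34.98
position: [0.4959, 0.187, 0.0338]
ee_rot: [0.0, 3.141, 0.0]
force: [-2.6, -1.4, 9.0]
width: 0.467
gripper_force: 25.0
```

Request:
play_rows(
  increments="0 0 -0.05 0 1;0 0 0 0 1;0 0 0 0 1;0 0 0 0 1;0 0 0 0 1",
)

```text
clock: 35.4
position: [0.4957, 0.1869, 0.0336]
ee_rot: [-0.0, -3.141, 0.0]
force: [-0.3, -0.2, -1.0]
width: 0.778
gripper_force: 0.0
```

Request:
play_rows(
  increments="0 0 -1 0 1;0 0 -2 0 1;0 0 -2.5 0 1;0 0 -2.5 0 1;-0.5 -1 -1 0 1",
)

```text
clock: 35.82
position: [0.5013, 0.1795, 0.1274]
ee_rot: [-0.004, 3.138, 0.005]
force: [-0.1, 1.1, -0.0]
width: 0.996
gripper_force: 0.0
```

Request:
play_rows(
  increments="-1.4 -3 0 0 1;-1.6 -3.4 0 0 1;-1.6 -3.4 0 0 1;-1.6 -3.4 0 0 1;-1.6 -3.4 0 0 1",
)

```text
clock: 36.23
position: [0.5792, 0.0085, 0.1241]
ee_rot: [0.0, 3.141, -0.0]
force: [1.1, 1.6, 0.3]
width: 1.002
gripper_force: 0.0
```

Request:
play_rows(
  increments="-1.6 -3.4 0 0 1;-1.6 -3.4 0 0 1;-1.6 -3.4 0 0 1;-1.4 -3 0 0 1;-1.2 -2.4 0 0 1",
)

```text
clock: 36.65
position: [0.6528, -0.1496, 0.1238]
ee_rot: [-0.005, -3.141, 0.002]
force: [0.8, -0.1, -0.1]
width: 1.003
gripper_force: 0.0
```

Request:
play_rows(
  increments="-0.8 -1.2 1 0 1;0 0 1 0 1;0 0 0 0 1;0 0 0 0 1;0 0 0 0 1",
)

```text
clock: 37.07
position: [0.6604, -0.1557, 0.104]
ee_rot: [0.002, -3.141, -0.001]
force: [-0.3, -0.0, 0.6]
width: 1.001
gripper_force: 0.0
```

Run:
```python
from h import *
p=vision.get_image("wrist"); save(p,"w8.png"); circ("washer",p,.025,.012)
togo(.661,-.167,.004)
```

```text
washer 0.95 [204. 238.] 2203 zmed 0.0119 enc 0.6604 -0.1666 0.025 fit [ 0.6604 -0.1666  0.0245] fixR [ 0.6605 -0.1666]
togo cm [-1.000e-02 -1.120e+00  1.005e+01] yaw x-axis deg -179.92 tilt [ 0.001  0.    -1.   ] t 37.17 w 1.002 F [-0.4 -0.9  1. ] q [ 0.11  0.63  0.06  1.56 -0.05  0.95  1.76]
```

View pics/w8.png

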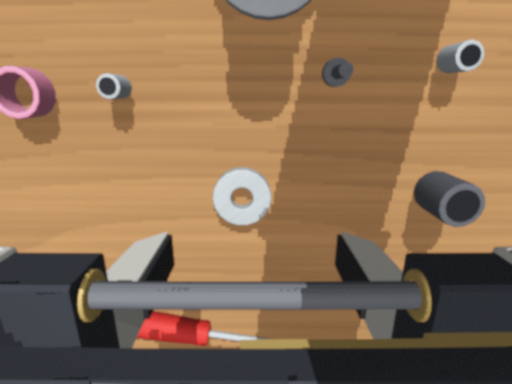

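The washer is at (197, 241), a plain disc with a small hole.

Request:
play_rows(
  increments="0 -1.1 1.5 0 1;0 0 2.5 0 1;0 0 2.5 0 1;0 0 1.8 0 1;0 0 0 0 1",
)

```text
clock: 37.58
position: [0.6575, -0.1678, 0.0162]
ee_rot: [0.0, -3.135, -0.002]
force: [-0.9, 0.1, -0.8]
width: 0.994
gripper_force: 0.0
```

Request:
play_rows(
  increments="0 0 0.7 0 1;0 0 0.5 0 1;0 0 0 0 1;0 0 0 0 1",
)

```text
clock: 37.92
position: [0.6612, -0.1683, 0.0095]
ee_rot: [0.0, 3.14, -0.0]
force: [-0.3, -0.5, -0.1]
width: 1.003
gripper_force: 0.0
```

Run:
```python
from h import *
togo(.6605,-.1666,.0035)
```

```text
togo cm [0.07 0.17 0.6 ] yaw x-axis deg 179.99 tilt [ 0.001 -0.    -1.   ] t 37.92 w 1.003 F [-0.3 -0.5 -0.1] q [ 0.14  0.74  0.05  1.62 -0.05  0.78  1.78]
```

Request:
play_rows(
  increments="0.05 0.17 0.5 0 1;0 0 0 0 1;0 0 0 0 -1;0 0 0 0 -1;0 0 0 0 -1",
)

```text
clock: 38.33
position: [0.6603, -0.1664, 0.0039]
ee_rot: [0.0, 3.141, -0.0]
force: [-1.0, -0.7, 1.2]
width: 0.829
gripper_force: 0.0
```

Request:
play_rows(
  increments="0 0 0 0 -1;0 0 0 0 -1;0 0 0 0 -1;0 0 0 0 -1;0 0 0 0 -1",
)

```text
clock: 38.75
position: [0.6602, -0.1665, 0.0037]
ee_rot: [0.0, 3.142, -0.0]
force: [0.0, -0.1, 0.1]
width: 0.529
gripper_force: 25.0
```

Request:
play_rows(
  increments="0 0 0 0 -1;0 0 0 0 -1;0 0 0 0 -1",
)

```text
clock: 39.0
position: [0.6602, -0.1665, 0.0038]
ee_rot: [0.0, 3.141, -0.0]
force: [-0.3, 0.3, 0.0]
width: 0.529
gripper_force: 25.0
```

Request:
play_rows(
  increments="0 0 -1 0 -1;0 0 -2.5 0 -1;0 0 -3 0 -1;0 0 -3 0 -1;0.5 1 -2 0 -1",
)

```text
clock: 39.42
position: [0.6564, -0.1592, 0.1224]
ee_rot: [0.004, 3.138, -0.004]
force: [0.5, -0.6, -1.1]
width: 0.531
gripper_force: 25.0
```

Request:
play_rows(
  increments="1.4 3 0 0 -1;1.6 3.4 0 0 -1;1.6 3.4 0 0 -1;1.6 3.4 0 0 -1;1.6 3.4 0 0 -1",
)

```text
clock: 39.83
position: [0.5762, 0.011, 0.1195]
ee_rot: [0.001, 3.141, 0.0]
force: [0.2, 0.5, -1.1]
width: 0.533
gripper_force: 25.0
```

Request:
play_rows(
  increments="1.6 3.4 0 0 -1;1.6 3.4 0 0 -1;1.6 3.4 0 0 -1;1.4 3 0 0 -1;1.15 2.4 0 0 -1",
)

```text
clock: 40.25
position: [0.5022, 0.1684, 0.1195]
ee_rot: [-0.003, 3.141, 0.002]
force: [1.6, -0.1, -1.1]
width: 0.529
gripper_force: 25.0
```

Request:
play_rows(
  increments="0.8 1.55 0 0 -1;0 0 1 0 -1;0 0 0.5 0 -1;0 0 0 0 -1;0 0 0 0 -1",
)

```text
clock: 40.67
position: [0.496, 0.1797, 0.1036]
ee_rot: [-0.003, -3.141, 0.001]
force: [-0.6, 0.1, -0.7]
width: 0.527
gripper_force: 25.0
```

Run:
```python
from h import *
p=vision.get_image("wrist"); s=arm.observe(); print(s["position"]);circ("washer",p,.025,s["position"][2]+.0082)
togo(.4957,.1864,.0498)
```

```text
[0.49622083 0.17977135 0.10381174]
washer 0.91 [238. 256.] 4483 zmed 0.1119 enc 0.4961 0.1797 0.0249 fit [0.4959 0.1796 0.0244] fixR [0.4965 0.1798]
togo cm [0.07 0.65 5.41] yaw x-axis deg 179.87 tilt [ 0. -0. -1.] t 40.77 w 0.53 F [-0.5 -0.2 -1.2] q [-0.46  0.42  0.01  1.95 -0.01  0.77  1.13]
```

Request:
play_rows(
  increments="0.05 0.65 0.5 0 -1;0 0 0.8 0 -1;0 0 0.5 0 -1;0 0 0 0 -1;0 0 0 0 -1",
)

```text
clock: 41.18
position: [0.4948, 0.1873, 0.0851]
ee_rot: [-0.0, -3.14, 0.001]
force: [-0.2, 0.2, -1.6]
width: 0.532
gripper_force: 25.0
```

Run:
```python
from h import *
p=vision.get_image("wrist"); s=arm.observe(); print(s["position"]);circ("washer",p,.025,s["position"][2]+.0082)
togo(.4957,.1864,.0498)
```

```text
[0.49510239 0.18740316 0.08545611]
washer 0.82 [242. 257.] 4513 zmed 0.0934 enc 0.4953 0.1874 0.0254 fit [0.4946 0.1872 0.0244] fixR [0.4951 0.1873]
togo cm [-0.04 -0.11  3.59] yaw x-axis deg 179.98 tilt [-0. -0. -1.] t 41.28 w 0.529 F [-0.  -0.6 -1.6] q [-0.47  0.45  0.01  1.96 -0.01  0.73  1.11]
```

Within 1 mm of the axis.

Request:
play_rows(
  increments="0 -0.05 0.8 0 -1;0 0 0.8 0 -1;0 0 0.7 0 -1;0 0 0 0 -1;0 0 0 0 -1",
)

```text
clock: 41.7
position: [0.4947, 0.1868, 0.062]
ee_rot: [-0.0, -3.14, 0.001]
force: [-0.2, 0.2, -0.8]
width: 0.529
gripper_force: 25.0
```

Request:
play_rows(
  increments="0 0 0.4 0 -1;0 0 0.3 0 -1;0 0 0.1 0 -1;0 0 0 0 -1;0 0 0 0 -1",
)

```text
clock: 42.12
position: [0.4952, 0.1871, 0.0547]
ee_rot: [0.0, 3.142, 0.0]
force: [-0.3, -0.2, -1.7]
width: 0.531
gripper_force: 25.0
```

Request:
play_rows(
  increments="0 0 0.1 0 -1;0 0 0.1 0 -1;0 0 0 0 -1;0 0 0 0 -1",
)

```text
clock: 42.45
position: [0.4952, 0.1871, 0.0527]
ee_rot: [0.0, 3.142, 0.0]
force: [-0.1, 0.1, -0.3]
width: 0.525
gripper_force: 25.0
```

Request:
play_rows(
  increments="0 0 0.1 0 -1;0 0 0.1 0 -1;0 0 0 0 -1;0 0 0 0 -1",
)

```text
clock: 42.78
position: [0.4952, 0.1871, 0.0506]
ee_rot: [-0.0, -3.141, 0.0]
force: [-0.2, -0.5, -0.9]
width: 0.528
gripper_force: 25.0
```

Request:
play_rows(
  increments="0 0 0.05 0 -1;0 0 0 0 -1;0 0 0 0 -1",
)

```text
clock: 43.03
position: [0.4952, 0.1871, 0.0502]
ee_rot: [-0.0, -3.142, 0.0]
force: [-0.2, -0.8, -1.1]
width: 0.528
gripper_force: 25.0
```

Request:
play_rows(
  increments="0 0 0.04 0 -1;0 0 0 0 -1;0 0 0 0 -1",
)

```text
clock: 43.28
position: [0.4952, 0.1871, 0.0498]
ee_rot: [0.0, 3.142, 0.0]
force: [0.3, -0.8, -1.4]
width: 0.529
gripper_force: 25.0
```

Request:
play_rows(
  increments="0 0 0.03 0 -1;0 0 0 0 -1;0 0 0 0 -1",
)

```text
clock: 43.53
position: [0.4953, 0.1872, 0.0497]
ee_rot: [0.0, 3.141, 0.0]
force: [-1.0, 0.1, 1.0]
width: 0.533
gripper_force: 25.0
```

Request:
play_rows(
  increments="0 0 0.01 0 -1;0 0 0 0 -1;0 0 0 0 -1",
)

```text
clock: 43.78
position: [0.4953, 0.1871, 0.0496]
ee_rot: [0.0, 3.141, 0.0]
force: [-0.5, -0.4, 4.4]
width: 0.528
gripper_force: 25.0
```

In contact. I'll release, retreat and check.

Request:
play_rows(
  increments="0 0 -0.02 0 1;0 0 0 0 1;0 0 0 0 1;0 0 0 0 1;0 0 0 0 1",
)

```text
clock: 44.2
position: [0.4953, 0.1871, 0.0496]
ee_rot: [-0.0, -3.142, -0.0]
force: [0.6, -0.0, -0.5]
width: 0.843
gripper_force: 0.0
```

Request:
play_rows(
  increments="0 0 -1 0 1;0 0 -2 0 1;0 0 -2.5 0 1;0 0 -2.5 0 1;0 0 -2 0 1",
)

```text
clock: 44.62
position: [0.4956, 0.1872, 0.1521]
ee_rot: [0.001, 3.14, 0.001]
force: [1.1, -0.0, -0.3]
width: 0.999
gripper_force: 0.0
```

Request:
play_rows(
  increments="0 3 0 0 1;0 3 0 0 1;0 3 0 0 1;0 3 0 0 1;0 2 0 0 1",
)

```text
clock: 45.03
position: [0.4946, 0.3306, 0.1506]
ee_rot: [-0.003, 3.141, 0.003]
force: [-0.4, 0.5, 0.2]
width: 0.999
gripper_force: 0.0
```

Request:
play_rows(
  increments="0 0 0 0 1;0 0 0 0 1;0 0 0 0 1;0 0 0 0 1;0 0 0 0 1",
)

```text
clock: 45.45
position: [0.4956, 0.3257, 0.1499]
ee_rot: [0.003, 3.141, -0.001]
force: [-0.2, -0.1, -0.4]
width: 1.002
gripper_force: 0.0
```

Run:
```python
from h import *
p=vision.get_image("scene")
for x,y,n in ((.4791,-.146,"thick"),(.4957,.1864,"thin")):
    P,r,c=pts(p); D=np.hypot(P[:,0]-x,P[:,1]-y); 
    for lo,hi in ((.0,.012),(.013,.026),(.026,.033)):
        m=(D>=lo)&(D<hi); print(n,lo,hi,m.sum(),np.percentile(P[m,2],[50,80,95]).round(4))
f=p["frame"][:,:,::-1]
a=cv2.resize(f[155:235,150:230],(400,400),interpolation=3);b=cv2.resize(f[140:220,275:355],(400,400),interpolation=3)
cv2.imwrite("pics/final.png",np.hstack([a,b]))
```

```text
thick 0.0 0.012 45 [0.0843 0.0867 0.0884]
thick 0.013 0.026 451 [0.0634 0.0847 0.0864]
thick 0.026 0.033 290 [0.0419 0.0503 0.0832]
thin 0.0 0.012 42 [0.0584 0.0599 0.0623]
thin 0.013 0.026 360 [0.0459 0.0582 0.0605]
thin 0.026 0.033 86 [0.013  0.0141 0.0164]
```

View pics/final.png

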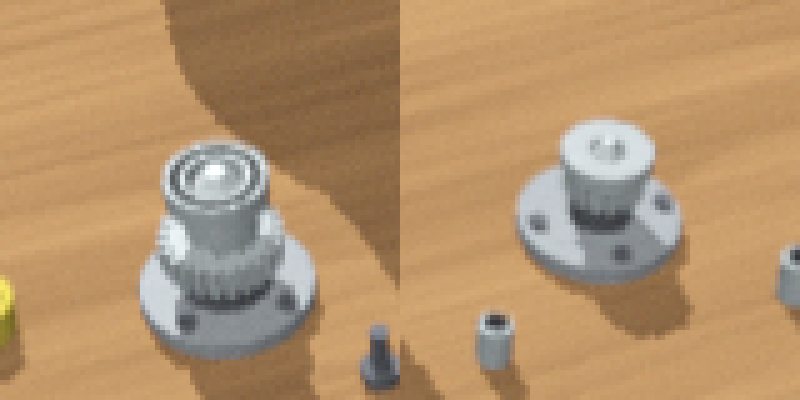

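The crops show both stacks complete and level. On the left are gear, sleeve and bearing, with the bearing top at (215, 175) and 85 mm high. On the right are gear and washer, with the washer top at (607, 148) and 58 mm high.

```bash
python3 -c "
from cell import job; print(job.sign_off())"
```

```text
the job is handed in; nothing more can be done
None
```

Both shafts are built up in the order asked and the job is handed in: large gear, sleeve and bearing on the thick shaft, small gear and washer on the thin one. It took about 46 s of robot time, and the stack heights of 85 mm and 58 mm match fully seated parts.

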